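# Refit the dryer's timer knob and hold it pushed in

## Task

The dryer's control panel lies face up on the laundry counter. First press the blue switch block that stands proud of the panel down until it is flush, then fit the loose blue timer knob with the white grip bar onto the panel's brass splined shaft: turn it until the splines mesh and slide it fully home. Finish while holding: with the fingers still on the knob, push it and the springy shaft all the way in and keep it pushed in to the end; leave everything else on the counter where it is.

Things in the scene. Friction and masses are not known exactly. Their poses are not given: they have to be found in the camera images.
- console: dryer control panel, white slab 180 x 420 x 50 mm (x, y, z), face up, fixed; origin at the centre of its underside on the counter. In its frame the shaft is at x 0, y +60 mm, the switch block at x 0, y -60 mm; small white knobs already fitted, 38 mm across, 22 mm tall, at y +165 and -160 mm
- switch (a joint): how far the blue switch block has been pushed into the panel, m: 0 standing 8 mm proud, 0.008 flush with the panel (its stop). It starts somewhere between 0 and 0.003, resists with about 7 N of friction and stays where it is left
- switch_top (a point): centre of the top face of the blue square switch block, 40 x 40 mm; z up, moves with the block; 50 mm above the counter when flush
- shaft (a joint): how far the shaft has been pushed into the panel, m: 0 fully out, 0.007 all the way in (its stop). A spring pushes it out with about 5 N at 0 and 9 N at 0.007
- shaft_tip (a point): centre of the top of the upright brass splined shaft, 24 mm above the panel (74 mm above the counter) when out. Four splines form a cross along this point's x and y: 20 mm tip to tip, 5 mm thick, tops rounded. It does not turn but stands at any angle to the panel; z up, moves with the shaft. Knob home: its underside is 8 mm above the panel, 1 mm when pushed all the way in
- knob: loose timer knob, upright, 48 mm tall: round blue hub 54 mm across, 22 mm tall; on it a white grip bar 50 mm along x, 14 mm along y, 22 to 48 mm up, red line towards +x. Origin: centre of underside. Underside socket: a cross along x and y, 16 mm deep, slots 8.4 mm wide, 24 mm long, so it fits every 90 degrees. Home: shaft tip touches the socket roof, 16 mm above the origin. 50 to 100 g
- spare_knob: bystander, leave it alone: plain round white knob, 42 mm across, 26 mm tall, solid (no socket)
- scoop: bystander, leave it alone: orange open measuring cup, 66 mm across, 60 mm tall
- screwdriver: bystander, leave it alone: screwdriver lying on the counter, about 200 mm long, beyond the panel's left end

How it is judged:
On the way, in this order (a step that is already met when the one before it is completed fails the run):
1. the switch block is pressed down flush with the panel (value of joint switch above 0.0065 m), for 0.2 s.
2. the knob is meshed on the shaft's splines and fully home (z of knob in the frame of shaft_tip below -0.014 m and horizontal distance between knob and shaft_tip below 0.003 m and angle between knob's own z axis and vertical below 0.12 rad and (angle between the x axis of knob and the x axis of shaft_tip, either way round below 0.25 rad or angle between the x axis of knob and the y axis of shaft_tip, either way round below 0.25 rad)), for 0.2 s.
At the end, for the whole second after the job is handed in: The switch block is within 1.5 mm of flush; the knob is meshed on the shaft (within 2 mm of fully home, within 3 mm of its axis, upright within 0.12 rad); the shaft is pushed in by more than 5 of its 7 mm, and the fingers still touch the knob with more than 1 N (all of step 2 and value of joint switch above 0.0065 m and value of joint shaft above 0.005 m and contact force between the fingers and knob above 1 N); the arm keeps its last pose, push and grip.
It fails at once if a bystander is shifted by more than 3 cm or knocked over (distance of any of spare_knob, scoop, screwdriver from where it was at the start of the episode above 0.03 m or angle between any of spare_knob, scoop's own z axis and vertical above 0.5 rad).
It also fails if it takes over 51 s, if anything falls off the work surface, if the arm or the gripper's body presses on something with over 40 N, if the wrist force passes 120 N, or if a joint passes its speed limit or range.

## Robot

A 6-joint arm with a two-finger parallel gripper is mounted at the origin on the work surface. World frame = base frame: x ahead of the robot, y to its left, z up, the work surface at z = 0. Lengths are in m, angles in rad, forces in N, time in s.
With the tool pointing down it reaches from about 0.325 to 0.85 m from the base axis. Payload 4.4 kg.
Tool frame: the origin (TCP) lies where the fingers leave the gripper's body, on its centre line; the fingertips stand 97 mm ahead of it and the grasp point (between the pads) lies 78 mm ahead of it; z points along the fingers, y is the line along which they close (so a half turn about z gives the same grasp; the last joint's range is limited). The gripper opens to 94 mm and grips with 3 to 60 N. Pads are 16 mm wide; open, the fingers measure 119 mm over their backs; the gripper's body (75 mm by 177 mm) begins 78 mm behind the grasp point.
Start: joints at [-1.446, 0.207, 1.542, -0, 1.393, -0.15], TCP at [0.157, -0.553, 0.303] pointing down, gripper open.
Joint ranges: [-2.73, 2.73], [-0.86, 2.22], [0.23, 2.46], [-1.11, 4.25], [0.08, 2.63], [-2.82, 2.82]. Speed limits (rad/s): [2.79, 2.79, 3.14, 3.14, 3.14, 3.14].

## Interface

Orientations are given as a rotation vector (axis times angle).
In Python, from cell import * gives the robot as it stands.
- The arm moves only by the tool apply_moves, never from a script. Its argument "steps" is text: rows parted by semicolons, each of 4 numbers parted by spaces: the shift along the tool's x, y, z in cm, then the turn about the tool's z in rad. In form: x y z roll; .... A call has 1 to 5 rows; each row is the pose to reach, as a shift and turn from the pose commanded when the call began, along the tool's axes at that moment; what a row does not reach only later rows make up. A row lasts 1/10 s, in which the tool goes at most 50 mm and 8.59 degrees, less where a joint would pass 70% of its speed; a pose out of reach is approached as far as the arm can. A call with a gripper value outside its range is refused whole. "hand" is the closure, from 0 (fully open) to 1 (shut), set as the call begins (left out, the last holds). The fingers move at their own pace and stop on an object; "force" is the grip in N (left out, the last holds). Time passes only in rows, so rows that repeat a pose let the fingers close. It gives the time, the measured TCP pose, the force, the opening and the grip force at its end, in the units of the state.
- observe(): the state, without advancing time (a new reading comes with each control period).
- get_image(name): name is "scene" or "top" or "wrist"; returns the picture (480x640x3 uint8, blue, green, red); there is no depth.
- camera_params(name): a dict with "fx", "fy", "cx", "cy" (pixels), "rvec" (rotation vector, rad) and "tvec" (3), from world to camera coordinates, as OpenCV has them; the wrist camera has in their place "T_tool_cam" (4x4, takes a point from camera to tool coordinates, whose origin is the TCP and whose axes are the flange's). Camera axes: x right, y down, z forward; pixel columns grow to the right and rows downward; lengths in m; the calibration is good to about 2 mm. A picture is of the moment at which its call begins: read the wrist's pose just before it. camera_params takes no time and is no camera call.
- hand_in(): hands the job in; it is judged then, once.
The state is a dict: "time_s": time; "qpos": joint angles; "joint_vel": joint speeds; "joint_torque": joint torques, N m; "position": TCP position; "eef_rot": TCP orientation; "wrist_force": force on the tool from outside, world axes, zero at the start; "moment": the same for the moment, N m; "finger_gap": finger opening in m; "grasp_force": force on a finger pad.
Only numpy, scipy, OpenCV 4.12 (cv2) and the standard library are available. Lean on these libraries where they do the work, as an engineer would, in place of code of your own. Each camera call takes 0.05 s, during which the arm holds its last target. There are 200 camera calls.

## Working session

There is one attempt and no reset: what is moved stays moved. The work goes in short steps, Python scripts to look and compute and a tool call to move; the robot and the scene stay as the last step left them, time stands still between calls to the robot, and variables do not carry over. Pictures are saved under pics/ and viewed, at most 10 in all, crops included, and the job is handed in when it is done.

Besides the shell and the picture viewer there is one more tool, called after ">>>" as name(argument=value, ...) on one line, values as JSON. apply_moves: Moves the arm, as the interface text tells. Its arguments: {"type":"object","properties":{"steps":{"type":"string"},"hand":{"type":"number"},"force":{"type":"number"}},"required":["steps"]}

```bash
mkdir -p pics; ls; python3 - <<'E'
from cell import *
import cv2,numpy as np
s=observe();print(s)
for n in("scene","top","wrist"):
    im=get_image(n);cv2.imwrite(f"pics/{n}0.png",im)
    print(n,camera_params(n))
E
```

```text
pics
{'time_s': 0.0, 'qpos': array([-1.44548499e+00,  2.07429566e-01,  1.54295554e+00, -1.33117732e-05,
        1.39351443e+00, -1.50482973e-01]), 'joint_vel': array([-6.53085789e-04, -6.64875452e-04, -3.78637808e-05, -5.09832763e-04,
       -4.21980540e-04,  1.00651464e-04]), 'joint_torque': array([-8.23454702e-04, -3.70879805e+01, -2.81420231e+01,  6.96786772e-02,
        3.61351878e-02, -1.49212296e-04]), 'position': array([ 0.15649876, -0.552671  ,  0.3014844 ]), 'eef_rot': array([-3.10948480e+00, -4.31531589e-01, -2.50104736e-05]), 'wrist_force': array([ 0.6245735 ,  0.45899464, -0.04310449]), 'moment': array([0.05573717, 0.03085788, 0.01228691]), 'grasp_force': 0.0, 'finger_gap': 0.09407871990713047}
scene {'fx': 525.857448901309, 'fy': 525.857448901309, 'cx': 305.0612264147324, 'cy': 229.566674710767, 'rvec': array([ 1.02633218,  2.26637151, -1.21414069]), 'tvec': array([ 0.30180615, -0.20483007,  1.41379792])}
top {'fx': 529.9587458311777, 'fy': 529.9587458311777, 'cx': 320.3574173431189, 'cy': 248.11724432351528, 'rvec': array([ 2.1993686 , -2.17507383,  0.06391843]), 'tvec': array([0.08684045, 0.57488127, 1.05772853])}
wrist {'fx': 398.21702682970704, 'fy': 398.21702682970704, 'cx': 319.07709340714644, 'cy': 236.67829379140431, 'T_tool_cam': array([[-9.68120385e-04, -9.61445309e-01, -2.74994509e-01,
         8.00843885e-02],
       [ 9.99999305e-01, -1.11594917e-03,  3.81114474e-04,
         1.66352390e-04],
       [-6.73300619e-04, -2.74993949e-01,  9.61445721e-01,
        -8.19544637e-02],
       [ 0.00000000e+00,  0.00000000e+00,  0.00000000e+00,
         1.00000000e+00]])}
```

View pics/top0.png

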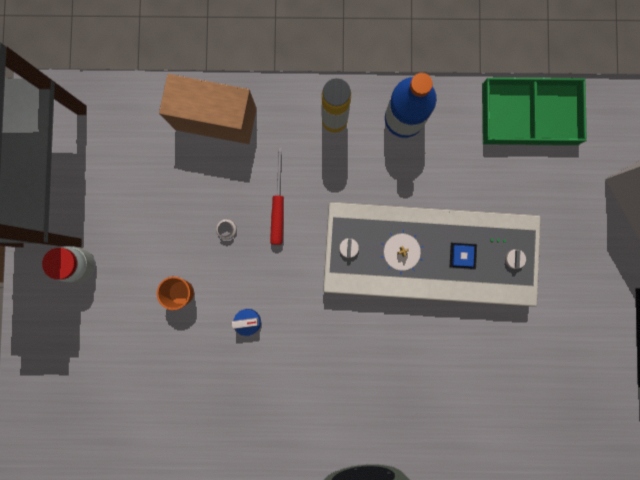

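View pics/scene0.png

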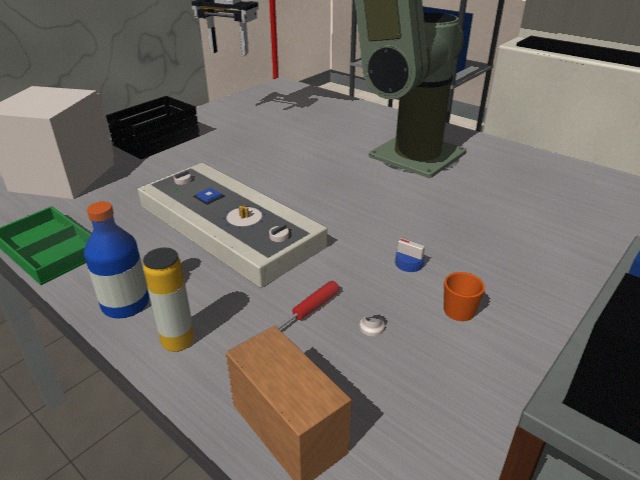

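The top view shows the panel at about (432,254), the shaft at (403,252), the switch at (463,256), and the knob at (247,323) with its bar running nearly left–right and the red line towards the right. The screwdriver is at (278,200), the spare knob at (227,230) and the scoop at (174,293).

```bash
cat > h.py <<'E'
from cell import *
import cv2,numpy as np
from scipy.spatial.transform import Rotation as R
def cam(n,s=None):
    p=camera_params(n);K=np.array([[p['fx'],0,p['cx']],[0,p['fy'],p['cy']],[0,0,1]])
    if n=='wrist':
        T=np.eye(4);T[:3,:3]=R.from_rotvec(s['eef_rot']).as_matrix();T[:3,3]=s['position']
        T=T@p['T_tool_cam'];return K,T[:3,:3],T[:3,3]
    Rm=R.from_rotvec(p['rvec']).as_matrix();return K,Rm.T,-Rm.T@p['tvec']
def ray(c,uv,z):
    K,Rm,o=c;uv=np.atleast_2d(np.array(uv,float))
    d=(Rm@np.linalg.inv(K)@np.c_[uv,np.ones(len(uv))].T).T
    return o+d*((z-o[2])/d[:,2])[:,None]
def proj(c,P):
    K,Rm,o=c;q=K@(Rm.T@(np.atleast_2d(P)-o).T);return (q[:2]/q[2]).T
def blobs(mask,amin=20):
    cs,_=cv2.findContours(mask.astype(np.uint8),cv2.RETR_EXTERNAL,cv2.CHAIN_APPROX_NONE)
    return sorted([c for c in cs if cv2.contourArea(c)>amin],key=cv2.contourArea,reverse=True)
def hsv(im):return cv2.cvtColor(im,cv2.COLOR_BGR2HSV)
E
python3 - <<'E'
from h import *
im=cv2.imread('pics/top0.png');c=cam('top');h=hsv(im)
H,S,V=[h[...,i].astype(int) for i in range(3)]
blue=(H>100)&(H<130)&(S>120)&(V>60)
for b in blobs(blue):
    (x,y),r,a=cv2.minAreaRect(b);print('blue',x,y,r,a,ray(c,(x,y),.05),ray(c,(x,y),.022),ray(c,(x,y),.057))
bar=(S<60)&(V>170);sub=np.zeros_like(bar);sub[300:345,220:275]=bar[300:345,220:275]
for b in blobs(sub):
    pts=cv2.boxPoints(cv2.minAreaRect(b));P=ray(c,pts,.048);print('bar',P[:,:2],P.mean(0))
# panel disc
sub=np.zeros_like(bar);sub[225:280,378:428]=bar[225:280,378:428]
for b in blobs(sub):
    x=cv2.minAreaRect(b);print('disc',x,ray(c,x[0],.05))
br=(H>12)&(H<30)&(S>120)&(V>80);sub[:]=0;sub[230:275,385:425]=br[230:275,385:425]
for b in blobs(sub,3):
    x=cv2.minAreaRect(b);print('brass',x,ray(c,x[0],.07))
sub[:]=0;sub[210:310,315:550]=((H>=0)&(S<40)&(V<90))[210:310,315:550]
for b in blobs(sub,500):
    x=cv2.minAreaRect(b);print('dark',x,ray(c,x[0],.05),ray(c,cv2.boxPoints(x),.05)[:,:2])
print(ray(c,[[227,230],[174,293],[278,240]],.03))
E
```

```text
blue 411.9000549316406 101.70001220703125 (43.37971878051758, 42.48529052734375) 26.56505012512207 [[ 0.86786109 -0.08705965  0.05      ]] [[ 0.87757705 -0.09176296  0.022     ]] [[ 0.8654321  -0.08588382  0.057     ]]
blue 463.5 255.5 (21.0, 21.0) 90.0 [[ 0.56042715 -0.18856768  0.05      ]] [[ 0.56188316 -0.19599824  0.022     ]] [[ 0.56006315 -0.18671004  0.057     ]]
blue 247.2319793701172 321.7760009765625 (26.29616355895996, 25.04396629333496) 79.69515228271484 [[0.42607916 0.23435425 0.05      ]] [[0.42392559 0.2382865  0.022     ]] [[0.42661756 0.23337119 0.057     ]]
bar [[0.42576024 0.26561424]
 [0.43239184 0.21965665]
 [0.42158067 0.21799696]
 [0.41495549 0.26392442]] [0.42367206 0.24179807 0.048     ]
disc ((401.5, 251.5), (35.0, 35.0), 90.0) [[ 0.56696517 -0.06671813  0.05      ]]
disc ((399.5, 277.5), (3.0, 43.0), 90.0) [[ 0.51581867 -0.06287853  0.05      ]]
brass ((403.0, 251.0), (7.545937538146973, 5.830951690673828), 30.963754653930664) [[ 0.56679845 -0.06664146  0.07      ]]
dark ((425.0, 301.0), (16.0, 204.0), 90.0) [[ 0.47046724 -0.11282021  0.05      ]] [[ 0.48380546  0.0868967 ]
 [ 0.48832719 -0.31225579]
 [ 0.45717538 -0.31184298]
 [ 0.4526126   0.08655592]]
dark ((515.3595581054688, 256.369140625), (34.803131103515625, 52.74589920043945), 2.385944128036499) [[ 0.55984023 -0.29036616  0.05      ]] [[ 0.50915999 -0.25360093]
 [ 0.61294223 -0.2589298 ]
 [ 0.61081485 -0.32734495]
 [ 0.50709181 -0.3215932 ]]
dark ((465.0, 255.5), (29.0, 34.0), 90.0) [[ 0.56045966 -0.19151388  0.05      ]] [[ 0.58869212 -0.15823111]
 [ 0.58942266 -0.22512592]
 [ 0.53233174 -0.22467341]
 [ 0.53158852 -0.15800843]]
[[0.60763832 0.28158986 0.03      ]
 [0.47999969 0.38482913 0.03      ]
 [0.58856208 0.17851638 0.03      ]]
```

View pics/wrist0.png

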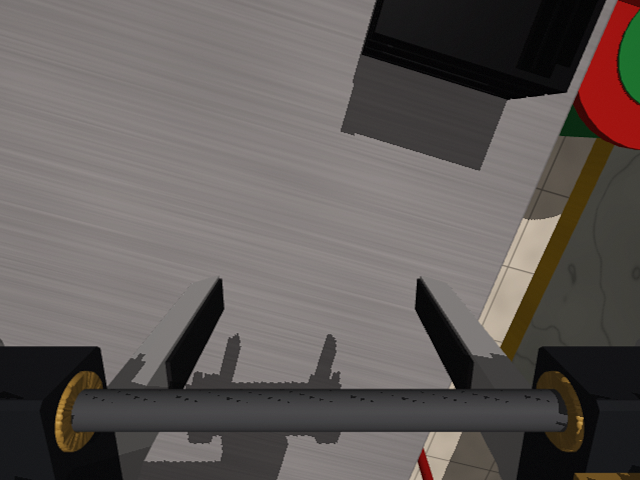

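The wrist view shows bare counter only, so it is no use yet. In the top view the switch–shaft spacing measures 120 mm, as it should. I'll move over the switch with the tool x-axis towards +y.

>>> apply_moves(steps="3.9 -1.95 0.4 -0.13;7.8 -3.9 0.8 -0.26;11.7 -5.8 1.2 -0.39;15.6 -7.8 1.6 -0.52;19.5 -9.7 2 -0.65", hand=1, force=20)

```text
time_s: 0.65
position: [0.3187, -0.4053, 0.2822]
eef_rot: [-2.807, -1.41, -0.0]
wrist_force: [0.1, -0.7, -0.3]
finger_gap: 0.0571
grasp_force: 0.0
```

```bash
cat >> h.py <<'E'
def todo(target,yaw,s=None):
    s=s or observe();Rm=R.from_rotvec(s['eef_rot']).as_matrix();y=np.arctan2(Rm[1,0],Rm[0,0])
    print('t',round(s['time_s'],2),'pos',s['position'].round(4),'yaw',y.round(3),'tilt',np.arccos(-Rm[2,2]).round(3),'F',s['wrist_force'].round(1),'gap',round(s['finger_gap'],4),'q6',s['qpos'][5].round(2))
    print('shift cm',((Rm.T@(np.array(target)-s['position']))*100).round(2),'roll',-((yaw-y+np.pi)%(2*np.pi)-np.pi).round(3))
E
python3 -c "
from h import *
todo([.560,-.187,.25],1.571)"
```

```text
t 0.65 pos [ 0.3187 -0.4053  0.2822] yaw 0.931 tilt 0.001 F [ 0.1 -0.7 -0.3] gap 0.0571 q6 -0.43
shift cm [31.92  6.32  3.23] roll -0.64
```

>>> apply_moves(steps="4.4 0.9 0.4 -0.128;8.8 1.8 0.8 -0.256;13.2 2.7 1.2 -0.384;17.6 3.6 1.6 -0.512;22 4.5 2 -0.64")

```text
time_s: 1.15
position: [0.487, -0.2565, 0.2623]
eef_rot: [-2.221, -2.222, 0.0]
wrist_force: [0.7, -1.3, -0.6]
finger_gap: 0.0175
grasp_force: 0.0
```

```bash
python3 -c "
from h import *
todo([.560,-.187,.25],1.571)"
```

```text
t 1.15 pos [ 0.487  -0.2565  0.2623] yaw 1.571 tilt 0.0 F [ 0.7 -1.3 -0.6] gap 0.0175 q6 -0.64
shift cm [6.95 7.3  1.23] roll 0.0
```

>>> apply_moves(steps="2.6 2.8 0.4 0;5.2 5.5 0.8 0;6.95 7.3 1.2 0;6.95 7.3 1.2 0;6.95 7.3 1.2 0")

```text
time_s: 1.65
position: [0.5591, -0.1886, 0.2501]
eef_rot: [-2.225, -2.217, 0.002]
wrist_force: [0.2, 0.3, -0.6]
finger_gap: 0.0003
grasp_force: 0.0
```

```bash
python3 - <<'E'
from h import *
todo([.560,-.187,.155],1.571)
s=observe();im=get_image('wrist');cv2.imwrite('pics/w1.png',im)
np.save('s1.npy',np.r_[s['position'],s['eef_rot']])
c=cam('wrist',s)
h=hsv(im);H,S,V=[h[...,i].astype(int) for i in range(3)]
print('pred shaft,switch',proj(c,[[.567,-.067,.074],[.56,-.187,.057]]))
for n,m,z in(('brass',(H>12)&(H<32)&(S>100)&(V>70),.074),('blue',(H>100)&(H<130)&(S>120)&(V>60),.057)):
    for b in blobs(m,40)[:4]:
        x=cv2.minAreaRect(b);print(n,cv2.contourArea(b),x,ray(c,x[0],z))
E
```

```text
t 1.65 pos [ 0.5591 -0.1886  0.2501] yaw 1.567 tilt 0.002 F [ 0.2  0.3 -0.6] gap 0.0003 q6 -0.47
shift cm [0.16 0.1  9.51] roll -0.004
pred shaft,switch [[332.03861779  49.57423363]
 [320.86755952 236.07215624]]
brass 536.0 ((329.8074035644531, 49.40935516357422), (28.954198837280273, 34.436336517333984), 25.201122283935547) [[ 0.56567444 -0.06690369  0.074     ]]
brass 246.0 ((312.5, 414.5), (71.0, 5.0), 90.0) [[ 0.55301508 -0.32551221  0.074     ]]
brass 181.5 ((326.0, 415.0), (70.0, 4.0), 90.0) [[ 0.56344832 -0.32600727  0.074     ]]
blue 2890.5 ((320.37835693359375, 232.12197875976562), (55.721641540527344, 54.39006042480469), 2.935673475265503) [[ 0.55965975 -0.1840576   0.057     ]]
```

View pics/w1.png

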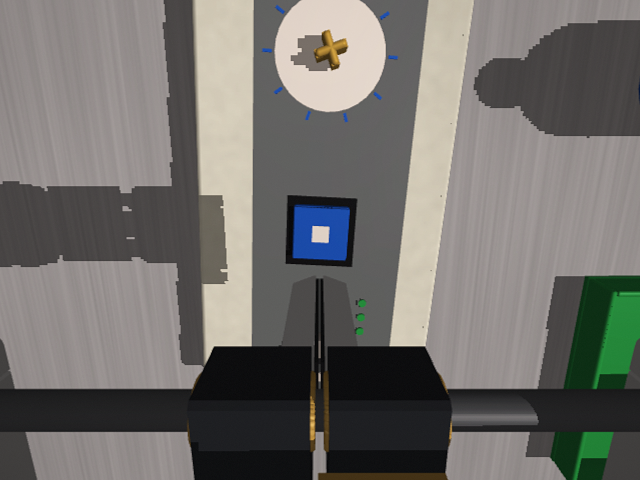

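The wrist view shows the shaft cross at (330,49) and the switch at (320,232), both agreeing with the top camera to about 2 mm. Next I'll press the switch.

>>> apply_moves(steps="0.1 0.1 4 0;0.15 0.1 8 0;0.15 0.1 9.2 0;0.15 0.1 9.6 0;0.15 0.1 9.8 0")

```text
time_s: 2.2
position: [0.5608, -0.1885, 0.1537]
eef_rot: [2.227, 2.213, 0.001]
wrist_force: [0.5, 0.8, 0.9]
finger_gap: 0.0004
grasp_force: 0.0
```

>>> apply_moves(steps="0 0 0.2 0;0 0 0.3 0;0 0 0.4 0;0 0 0.5 0;0 0 0.5 0")

```text
time_s: 2.7
position: [0.5616, -0.1885, 0.1507]
eef_rot: [2.224, 2.213, 0.001]
wrist_force: [-2.2, -0.2, 5.7]
finger_gap: 0.0007
grasp_force: 2.8
```

>>> apply_moves(steps="0 0 0.2 0;0 0 0.4 0;0 0 0.5 0;0 0 0.5 0;0 0 0.5 0")

```text
time_s: 3.2
position: [0.5617, -0.1885, 0.1475]
eef_rot: [2.223, 2.213, 0.001]
wrist_force: [-5.3, 1.1, 14.6]
finger_gap: 0.0005
grasp_force: 7.3
```

>>> apply_moves(steps="0 0 0.3 0;0 0 0.4 0;0 0 0.4 0;0 0 0.4 0;0 0 0.4 0")

```text
time_s: 3.7
position: [0.5618, -0.1885, 0.1474]
eef_rot: [2.223, 2.214, -0.0]
wrist_force: [-13.1, 4.5, 33.7]
finger_gap: 0.0004
grasp_force: 17.2
```

The force rose from 15 to 34 N with no further travel, so the switch is at its stop. I'll lift off and look straight down on the shaft.

>>> apply_moves(steps="0 0 -4 0;1.5 0.2 -8 0;4 0.4 -9.5 0;4 0.4 -9.5 0;4 0.4 -9.5 0", hand=0.3)

```text
time_s: 4.2
position: [0.5651, -0.1475, 0.235]
eef_rot: [2.224, 2.215, 0.001]
wrist_force: [-0.3, -0.2, -0.7]
finger_gap: 0.0371
grasp_force: 0.0
```

```bash
python3 - <<'E'
from h import *
todo([.4237,.240,.25],1.714)
s=observe();im=get_image('wrist');cv2.imwrite('pics/w2.png',im)
c=cam('wrist',s);h=hsv(im);H,S,V=[h[...,i].astype(int) for i in range(3)]
u=proj(c,[.566,-.067,.074])[0];print(u)
m=(H>12)&(H<32)&(S>100)&(V>70)
for b in blobs(m,200)[:3]:
    (x,y),r=cv2.minEnclosingCircle(b)
    if np.hypot(x-u[0],y-u[1])>40: continue
    mm=np.zeros(m.shape,np.uint8);cv2.drawContours(mm,[b],-1,1,-1)
    for thr in(70,150,190,210):
        yy,xx=np.nonzero(mm.astype(bool)&(V>thr)); 
        if len(xx)<50: continue
        P=ray(c,np.c_[xx,yy],.074)[:,:2];ce=(P.max(0)+P.min(0))/2
        d=P-P.mean(0);z=d[:,0]+1j*d[:,1];a=np.angle((z**4).sum())/4
        print(thr,len(xx),P.mean(0),ce,np.ptp(P,axis=0),'angle mod90',a)
    x,y=int(x),int(y);cr=im[max(0,y-60):y+60,max(0,x-80):x+80];cv2.imwrite('pics/w2c.png',cv2.resize(cr,None,fx=4,fy=4))
    rr=cv2.minAreaRect(b);print(rr)
for b in blobs((H>100)&(H<130)&(S>120)&(V>60),500)[:1]:
    x=cv2.minAreaRect(b);print('sw',x,ray(c,x[0],.05),np.ptp(ray(c,cv2.boxPoints(x),.05),axis=0))
E
```

```text
t 4.2 pos [ 0.5651 -0.1475  0.235 ] yaw 1.567 tilt 0.003 F [-0.3 -0.2 -0.7] gap 0.0371 q6 -0.4
shift cm [ 38.69 -14.28  -1.6 ] roll -0.147
[319.51828346 121.16562597]
70 505 [ 0.56599576 -0.06547902] [ 0.56598262 -0.06561817] [0.0193056  0.01962974] angle mod90 0.32304086781695274
150 360 [ 0.56684296 -0.06533757] [ 0.56598262 -0.06561817] [0.0193056  0.01962974] angle mod90 0.328914989720554
190 160 [ 0.56728486 -0.06534102] [ 0.56743918 -0.06561949] [0.01639249 0.0196271 ] angle mod90 0.2965721319275334
((319.4000244140625, 118.19998931884766), (28.621667861938477, 29.516094207763672), 26.56505012512207)
sw ((311.0288391113281, 291.3649597167969), (54.30756378173828, 49.403533935546875), 2.6025619506835938) [[ 0.55939886 -0.18559276  0.05      ]] [0.04140102 0.04099068 0.        ]
```

View pics/w2c.png

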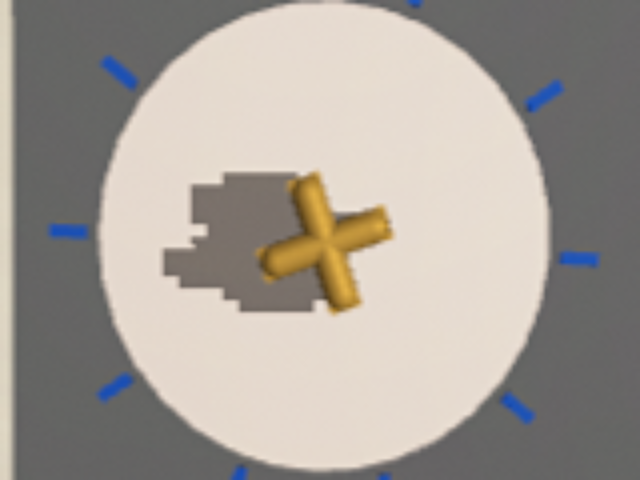

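The crop shows the brass cross at about (325,242), with arms turned about 18° anticlockwise. The shaft is at (0.566, −0.0655) with a spline angle of 0.32 rad. Next I go to the knob.

>>> apply_moves(steps="4 -1.5 -0.3 -0.03;8 -3 -0.6 -0.06;12 -4.4 -0.9 -0.09;16 -5.9 -1.2 -0.12;20 -7.4 -1.6 -0.147")

```text
time_s: 4.75
position: [0.4902, 0.0534, 0.248]
eef_rot: [-2.057, -2.371, 0.003]
wrist_force: [0.5, 1.0, 0.4]
finger_gap: 0.0656
grasp_force: 0.0
```

```bash
python3 -c "
from h import *
todo([.4237,.240,.25],1.714)"
```

```text
t 4.75 pos [0.4902 0.0534 0.248 ] yaw 1.712 tilt 0.003 F [0.5 1.  0.4] gap 0.0656 q6 -0.21
shift cm [19.41 -3.95 -0.18] roll -0.002
```

>>> apply_moves(steps="4.6 -1 0 0;9.2 -2 0 0;13.8 -3 0 0;18 -3.8 0 0;18.5 -3.9 0 0")

```text
time_s: 5.25
position: [0.4248, 0.233, 0.2482]
eef_rot: [-2.051, -2.376, 0.003]
wrist_force: [0.2, -0.5, -0.4]
finger_gap: 0.0658
grasp_force: 0.0
```

```bash
cat > knob.py <<'E'
from h import *
s=observe();im=get_image('wrist');c=cam('wrist',s);h=hsv(im);H,S,V=[h[...,i].astype(int) for i in range(3)]
cv2.imwrite('pics/w3.png',im)
print('pred',proj(c,[[.4237,.240,.022]]))
b=blobs((H>100)&(H<130)&(S>120)&(V>50),300)[0];x=cv2.fitEllipse(b);print('hub',x,ray(c,x[0],.022))
x0,y0,w,hh=cv2.boundingRect(b);m=np.zeros(H.shape,bool);m[y0-30:y0+hh+30,x0-30:x0+w+30]=True
b=blobs(m&(S<50)&(V>205),200)
for q in b[:2]:
    r=cv2.minAreaRect(q);P=ray(c,cv2.boxPoints(r),.048);e=[P[1]-P[0],P[2]-P[1]];L=max(e,key=np.linalg.norm)
    print('bar',P.mean(0),[np.linalg.norm(k).round(4) for k in e],'yaw mod pi',np.arctan2(L[1],L[0])%np.pi)
    todo(np.r_[P.mean(0)[:2],.124],np.arctan2(L[1],L[0])%np.pi,s)
E
python3 knob.py
```

```text
pred [[320.08715307 218.21028198]]
hub ((318.6292419433594, 211.66693115234375), (62.09905242919922, 64.79997253417969), 89.2548828125) [[0.42178556 0.24508621 0.022     ]]
bar [0.42294713 0.24231647 0.048     ] [np.float64(0.0107), np.float64(0.0473)] yaw mod pi 1.7218070620713455
t 5.25 pos [0.4248 0.233  0.2482] yaw 1.717 tilt 0.003 F [ 0.2 -0.5 -0.4] gap 0.0658 q6 0.18
shift cm [ 9.400e-01 -1.000e-02  1.242e+01] roll -0.004
```

View pics/w3.png

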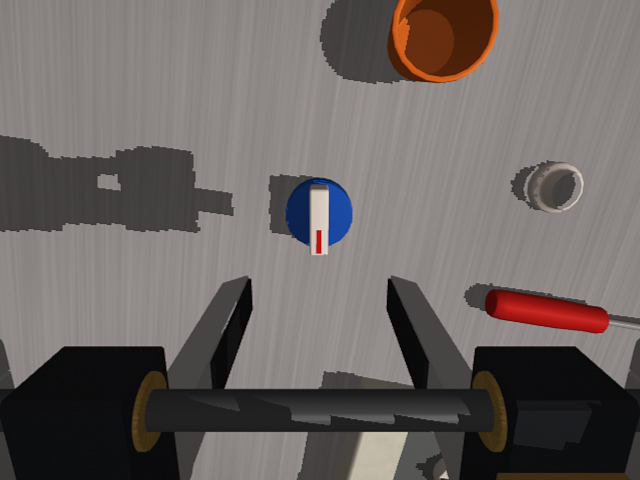

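The wrist view shows the knob at (319,212) with its bar vertical in the image and the red line towards the robot end. The way down is clear.

>>> apply_moves(steps="0.5 0 4 0;0.9 0 8 0;0.9 0 11 0;0.9 0 12.4 0;0.9 0 12.4 0")

```text
time_s: 5.8
position: [0.4239, 0.2368, 0.1222]
eef_rot: [-2.059, -2.369, 0.011]
wrist_force: [-0.0, 0.3, 0.5]
finger_gap: 0.0656
grasp_force: 0.0
```

>>> apply_moves(steps="0 0 0 0;0 0 0 0;0 0 0 0;0 0 0 0;0 0 0 0", hand=1, force=30)

```text
time_s: 6.3
position: [0.4259, 0.2396, 0.1263]
eef_rot: [2.058, 2.373, 0.002]
wrist_force: [0.0, -0.5, -0.0]
finger_gap: 0.0292
grasp_force: 0.0
```

```bash
python3 -c "
from h import *
todo([.566,-.0655,.25],1.89)
s=observe();im=get_image('wrist');cv2.imwrite('pics/w4.png',im);c=cam('wrist',s)
R_=R.from_rotvec(s['eef_rot']).as_matrix()
print(s['grasp_force'],proj(c,[s['position']+R_@np.array([dx,0,.076]) for dx in(-.025,0,.025)]))
"
```

```text
t 6.3 pos [0.4259 0.2396 0.1263] yaw 1.713 tilt 0.001 F [ 0.  -0.5 -0. ] gap 0.0292 q6 0.19
shift cm [-32.18   9.57 -12.36] roll -0.177
0.0 [[319.39303114 363.1217064 ]
 [319.35015723 313.08124425]
 [319.30374811 258.91465642]]
```

View pics/w4.png

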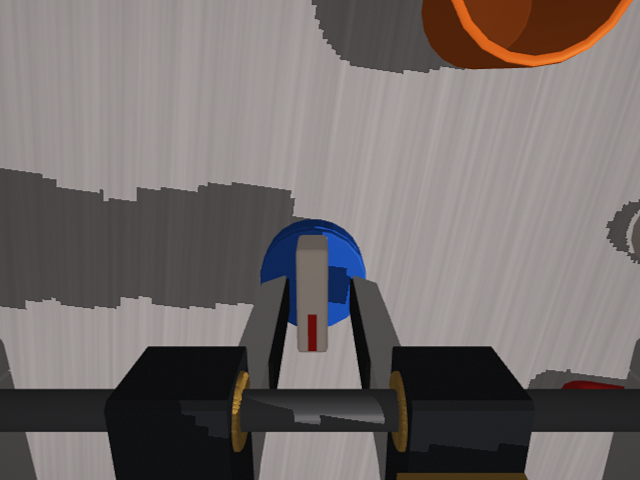

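The view shows the bar top from about y=250 to y=352, so its centre is 4.5 mm ahead of the grasp point. I'll shift forward while the fingers are still closing.

>>> apply_moves(steps="0.45 0 0.2 0;0.45 0 0.2 0;0.45 0 0.2 0;0.45 0 0.2 0;0.45 0 0.2 0")

```text
time_s: 6.85
position: [0.4248, 0.2439, 0.1236]
eef_rot: [-2.058, -2.373, 0.0]
wrist_force: [-0.4, 1.9, -1.3]
finger_gap: 0.0137
grasp_force: 30.0
```

```bash
cat > grip.py <<'E'
from h import *
import sys
s=observe();im=get_image('wrist');cv2.imwrite(sys.argv[1],im);c=cam('wrist',s)
Rm=R.from_rotvec(s['eef_rot']).as_matrix()
h=hsv(im);S,V=h[...,1].astype(int),h[...,2].astype(int)
print(s['grasp_force'],s['finger_gap'])
print('bar ends pred',proj(c,[s['position']+Rm@np.array([dx,0,.048+.028+.0]) for dx in(-.025,0,.025)]).round(1))
col=im[225:375,316:323].mean(1).round();print([tuple(map(int,x)) for x in col[::3]])
todo([.566,-.0655,.25],1.89)
E
python3 grip.py pics/w5.png
```

```text
29.99997854232788 0.013653735569867693
bar ends pred [[319.4 363.1]
 [319.4 313.1]
 [319.3 258.9]]
[(147, 148, 154), (82, 61, 56), (67, 30, 10), (67, 30, 11), (78, 34, 13), (82, 38, 14), (86, 36, 11), (79, 86, 95), (79, 84, 93), (80, 86, 93), (80, 86, 94), (80, 86, 94), (89, 96, 104), (98, 104, 114), (100, 107, 117), (99, 107, 116), (99, 107, 116), (100, 106, 115), (99, 106, 115), (99, 106, 115), (99, 106, 115), (99, 106, 115), (100, 106, 116), (99, 106, 115), (99, 106, 115), (99, 106, 115), (100, 106, 115), (100, 106, 116), (99, 106, 115), (100, 106, 115), (99, 106, 115), (99, 106, 115), (100, 106, 116), (100, 107, 115), (7, 9, 94), (10, 12, 95), (10, 12, 95), (10, 12, 95), (9, 12, 95), (10, 13, 95), (10, 12, 95), (9, 12, 95), (9, 12, 95), (9, 11, 95), (9, 11, 95), (8, 11, 94), (129, 136, 148), (150, 150, 157), (150, 150, 158), (150, 151, 157)]
t 6.9 pos [0.4248 0.2438 0.1235] yaw 1.713 tilt 0.0 F [ 0.2 -0.1 -0.2] gap 0.014 q6 0.2
shift cm [-32.62   9.6  -12.65] roll -0.177
```

The bar's ends are within 0.5 mm of where a centred grip puts them. Now I'll lift and carry it.

>>> apply_moves(steps="0 0 -4 0;0 0 -8 0;-2 0.6 -11.5 0;-5.5 1.6 -12.6 -0.05;-9.5 2.8 -12.6 -0.1")

```text
time_s: 7.4
position: [0.4677, 0.1537, 0.2528]
eef_rot: [1.929, 2.474, 0.007]
wrist_force: [0.5, -0.0, -0.9]
finger_gap: 0.0138
grasp_force: 30.0
```

>>> apply_moves(steps="-4 1.6 0 -0.03;-8 3.2 0 -0.06;-12 4.8 0 -0.077;-16 6.4 0 -0.077;-20 8 0 -0.077")

```text
time_s: 7.9
position: [0.5922, -0.0229, 0.2493]
eef_rot: [-1.841, -2.545, 0.0]
wrist_force: [-0.2, 0.7, -0.2]
finger_gap: 0.0138
grasp_force: 30.0
```

```bash
python3 -c "
from h import *
todo([.566,-.0655,.22],1.89)"
```

```text
t 7.9 pos [ 0.5922 -0.0229  0.2493] yaw 1.889 tilt 0.001 F [-0.2  0.7 -0.2] gap 0.0138 q6 -0.5
shift cm [-3.22 -3.82  2.93] roll -0.001
```

>>> apply_moves(steps="-1.5 -2 1 0;-3.2 -3.8 2 0;-3.2 -3.8 2.5 0;-3.2 -3.8 2.5 0;-3.2 -3.8 2.5 0")

```text
time_s: 8.4
position: [0.5659, -0.0628, 0.2248]
eef_rot: [1.84, 2.546, 0.001]
wrist_force: [-0.3, -0.3, -0.6]
finger_gap: 0.0135
grasp_force: 30.0
```

```bash
python3 -c "
from h import *
todo([.566,-.0655,.2035],1.89)
im=get_image('wrist');cv2.imwrite('pics/w6.png',im)
im=get_image('top');cv2.imwrite('pics/t6.png',cv2.resize(im[200:320,320:480],None,fx=4,fy=4))"
```

```text
t 8.4 pos [ 0.5659 -0.0628  0.2248] yaw 1.89 tilt 0.001 F [-0.3 -0.3 -0.6] gap 0.0135 q6 -0.58
shift cm [-0.26 -0.07  2.13] roll 0.0
```

View pics/w6.png

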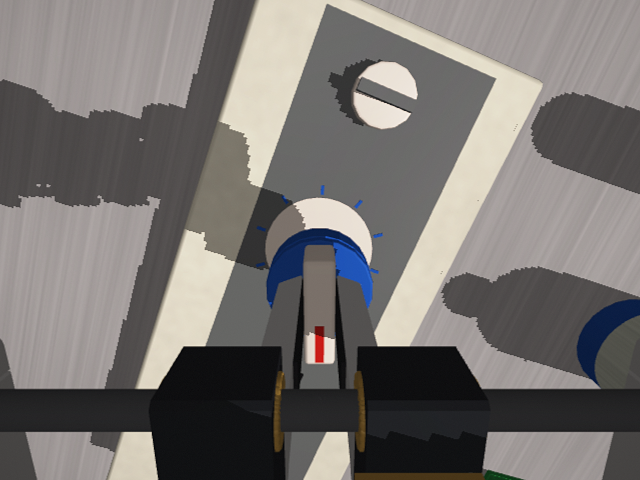

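The knob is held squarely: bar at x=319, rows 245–362. I'll align it to just above the tip.

>>> apply_moves(steps="-0.25 -0.05 0.8 0;-0.25 -0.05 1.6 0;-0.25 -0.05 2.2 0;-0.25 -0.05 2.2 0;-0.25 -0.05 2.2 0")

```text
time_s: 9.0
position: [0.5657, -0.0659, 0.2022]
eef_rot: [-1.84, -2.545, 0.0]
wrist_force: [-0.3, 0.6, -1.0]
finger_gap: 0.0139
grasp_force: 30.0
```

```bash
python3 -c "
from h import *
todo([.566,-.0655,.1815],1.89)"
```

```text
t 9.0 pos [ 0.5657 -0.0659  0.2022] yaw 1.89 tilt 0.001 F [-0.3  0.6 -1. ] gap 0.0139 q6 -0.59
shift cm [0.03 0.04 2.07] roll -0.0
```

>>> apply_moves(steps="0.03 0.04 0.4 0;0.03 0.04 0.7 0;0.03 0.04 1 0;0.03 0.04 1.2 0;0.03 0.04 1.2 0")

```text
time_s: 9.5
position: [0.5659, -0.0656, 0.1902]
eef_rot: [-1.84, -2.545, 0.0]
wrist_force: [-0.3, 0.2, -0.6]
finger_gap: 0.0138
grasp_force: 30.0
```

There is no force 7 mm below tip height, so the splines are meshed. I'll keep going down.

>>> apply_moves(steps="0 0 0.4 0;0 0 0.8 0;0 0 1 0;0 0 1.1 0;0 0 1.1 0")

```text
time_s: 10.0
position: [0.5662, -0.0656, 0.1801]
eef_rot: [-1.84, -2.546, 0.0]
wrist_force: [-1.9, 0.2, 3.7]
finger_gap: 0.0139
grasp_force: 30.0
```

>>> apply_moves(steps="0 0 0.2 0;0 0 0.4 0;0 0 0.6 0;0 0 0.8 0;0 0 0.8 0")

```text
time_s: 10.5
position: [0.5664, -0.0657, 0.1743]
eef_rot: [1.84, 2.546, -0.0]
wrist_force: [-7.0, 0.6, 15.2]
finger_gap: 0.014
grasp_force: 30.0
```

>>> apply_moves(steps="0 0 0.2 0;0 0 0.3 0;0 0 0.3 0;0 0 0.3 0;0 0 0.3 0")

```text
time_s: 11.0
position: [0.5665, -0.0657, 0.1741]
eef_rot: [1.839, 2.546, -0.001]
wrist_force: [-12.4, 3.4, 28.0]
finger_gap: 0.0134
grasp_force: 30.0
```

The force rises with no travel at z=0.174, so the shaft is at its stop. I'll ease off slightly, settle and check by eye.

>>> apply_moves(steps="0 0 -0.1 0;0 0 -0.15 0;0 0 -0.15 0;0 0 -0.15 0;0 0 -0.15 0", force=40)

```text
time_s: 11.5
position: [0.5665, -0.0657, 0.1742]
eef_rot: [1.84, 2.546, -0.0]
wrist_force: [-9.0, 1.6, 22.6]
finger_gap: 0.0138
grasp_force: 40.0
```

```bash
python3 -c "
from h import *
todo([.566,-.0655,.1745],1.89)
a=get_image('scene')[150:290,130:340];b=get_image('wrist')
cv2.imwrite('pics/f.png',np.vstack([cv2.resize(a,(400,267)),cv2.resize(b,(400,300))]))"
```

```text
t 11.5 pos [ 0.5665 -0.0657  0.1742] yaw 1.89 tilt 0.001 F [-9.   1.6 22.6] gap 0.0138 q6 -0.59
shift cm [ 0.03 -0.04 -0.03] roll 0.0
```

View pics/f.png

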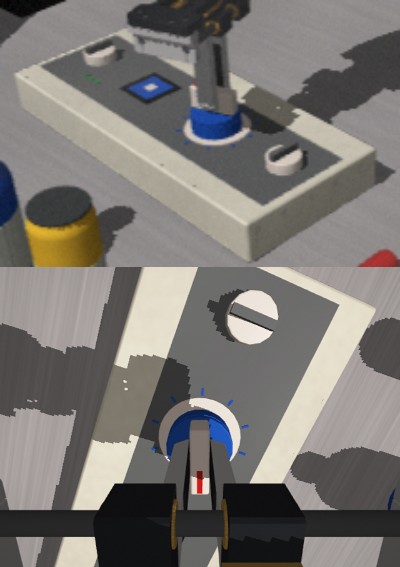

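The switch at (150,88) is flush. The knob at (215,125) sits down on the panel with the fingers holding it, so I'm handing in.

```bash
python3 -c "
from cell import *
print(hand_in())"
```

```text
the job is handed in; nothing more can be done
None
```

The job is handed in at about 11.5 s of the 51 s: the switch is pressed flush, and the knob is meshed and held pushed in to the shaft's stop at about 22 N; `hand_in()` gave no verdict, so the pass is not confirmed.

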